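Tap the splayed leg socket of an upturned stool

TASK

A three-legged stool stands upside down on its holding board; two legs are screwed in and a big wood-thread tap with a tap wrench is already started in the third, sloping socket. Finish tapping that socket: turn the tap clockwise half a turn, back it off a quarter turn to break the chip, half a turn on again, a quarter back again, then turn it on until its depth collar comes down onto the wood. Leave the tap standing in the socket, and do not push the other things on the bench about.

Things in the scene. Friction and masses are not known exactly. Their poses are not given: they have to be found in the camera images.
- tap (a joint): turn of the tap about its own axis, rad; grows as it turns clockwise, seen from its outer end (inwards). Starts between -0.15 and 0.15; feeds 6.4 mm per turn, so the whole tap moves 1 mm towards the wood per rad. At 6.5 the collar rests on the wood and it stops. Stiff to turn (friction about 0.2 N m), stays where it is left, turns back too.
- tap_square (a point): middle of the tap's squared outer end, the part to grip: steel, 16 x 16 mm across flats, 40 mm long, its end 20 mm beyond this point. The z axis points outwards along the tap's axis, leaning 25 degrees from vertical, away from the stool's centre, roughly towards the robot (up to 0.4 rad to either side). x and y are square to the flats and turn with the tap.
- tap_wrench (a point): middle of the tap wrench fixed on the tap, 29 mm below tap_square on the axis, same axes: dark steel body 26 mm along x, 52 mm along y, 18 mm high (so 20 mm free between tap_square and its top), with round handles 11 to 14 mm thick reaching 94 mm from the axis to +y and -y.
- tap_collar (a point): centre of the underside of the depth collar, an aluminium ring 47 mm across and 12 mm high clamped on the tap, 75.5 mm below tap_square on the axis, same axes. At the start it stands about 6.5 mm off the wood.
- socket (a point): mouth of the socket, on the tap's axis: centre of the sloping top face of the leg block in which the tap stands; axes as for the stool.
- stool: the upturned stool on its holding board, fixed: board 310 x 300 x 15 mm with low battens, round seat 260 mm across and 34 mm thick, three sloping leg blocks 80 mm from the centre, two standing legs 190 mm long leaning 25 degrees outwards. Origin under the board's centre, z up; the tapped socket lies to its -x, the legs 60 degrees either side of its +x.
- leg: the third turned leg, lying loose beside the board, 218 mm long and 36 mm thick, with a threaded end; origin on its axis, near its middle. To be left alone.
- mallet: oak mallet lying on the bench, 105 x 251 x 62 mm, origin under its middle. To be left alone.
- pencil_cup: dark enamel cup holding pencils, standing beside the board, 79 x 96 mm across, 154 mm high, origin under its middle. To be left alone.
- nail_tin: open tin of nails, 68 mm across, 62 mm high, origin under its middle. To be left alone.
- tape_measure: pocket tape measure, 61 x 74 x 72 mm, origin under its middle. To be left alone.

How it is judged:
By the outcome, as a careful person would: the job done as asked, in the order asked, and still so for the second after the job is handed in, with the robot touching nothing.
It also fails if it takes over 69 s, if anything falls off the work surface, if the arm or the gripper's body presses on something with over 40 N, if the wrist force passes 120 N, or if a joint passes its speed limit or range.

ROBOT

A 7-joint arm with a two-finger parallel gripper is mounted at the origin on a cart in front of the work surface, level with it; the furniture and walls round the work are solid. World frame = base frame: x ahead of the robot, y to its left, z up, the work surface at z = 0. Lengths are in m, angles in degrees, forces in N, time in s.
With the tool pointing down it reaches from about 0.4 to 0.875 m from the base axis. Payload 6.5 kg.
Tool frame: the origin (TCP) lies between the finger pads; the fingertips stand ahead of it and the grasp point (between the pads) lies 5 mm behind it (finger_overhang is the z of the fingertips in the tool frame, in m); z points along the fingers, y is the line along which they close (so a half turn about z gives the same grasp; the last joint's range is limited). The gripper opens to 85 mm and grips with 20 to 120 N. Pads are 22 mm wide; open, the fingers measure 114 mm over their backs; the gripper's body (76 mm by 85 mm) begins 54 mm behind the grasp point. The pads swing forward as they close: fully open they stand 13 mm farther back than shut.
Start: joints at [-72.605, 30.733, -0.252, 88.115, 0.149, 61.152, -4.079], TCP at [0.235, 0.606, 0.245] pointing down, gripper open.
Joint ranges: [-154.64, 154.64], [-21.42, 123.67], [-72.66, 72.17], [13.99, 137.28], [-74.86, 254.86], [10.95, 109.41], [-158.01, 158.01]. Speed limits (degrees/s): [136.94, 136.94, 180, 180, 180, 180, 180].

INTERFACE

Orientations are given as a 3x3 rotation matrix whose columns are the frame's x, y, z axes.
In Python, from rig import get_state, get_image, camera_info, close_job, finger_overhang gives the robot as it stands.
- The arm moves only by the tool jog_arm, never from a script. Its argument "series" is a list of rows, each a list of 7 numbers: the shift along the tool's x, y, z in m, then the turn, a rotation vector about the tool's x, y, z in rad, then the closure, from 0 (fully open) to 1 (shut). A call has 1 to 20 rows; each row shifts and turns the commanded pose from where the row before left it, along the tool's axes as they then stand; what a row does not reach is not made up. A row lasts 1/12 s, in which the tool goes at most 41.7 mm and 7.16 degrees, less where a joint would pass 70% of its speed; a pose out of reach is approached as far as the arm can. A call with a gripper value outside its range is refused whole. The fingers move at their own pace and stop on an object; "grip_force" is the grip in N (left out, the last holds). Time passes only in rows, so rows that do not move let the fingers close. It gives the time, the measured TCP pose, the force, the opening and the grip force at its end, in the units of the state.
- get_state(): the state, without advancing time (a new reading comes with each control period).
- get_image(name): name is "side" or "top"; returns the picture (400x640x3 uint8, red, green, blue); there is no depth.
- camera_info(name): a dict with "fx", "fy", "cx", "cy" (pixels), "rvec" (rotation vector, rad) and "tvec" (3), from world to camera coordinates, as OpenCV has them. Camera axes: x right, y down, z forward; pixel columns grow to the right and rows downward; lengths in m; the calibration is good to about 2 mm. A picture is of the moment at which its call begins. camera_info takes no time and is no camera call.
- close_job(): hands the job in; it is judged then, once.
The state is a dict: "time_s": time; "joint_pos": joint angles; "dq": joint speeds; "tau": joint torques, N m; "eef_pos": TCP position; "orientation": TCP orientation; "force": force on the tool from outside, world axes, zero at the start; "wrist_torque": the same for the moment, N m; "width": finger opening in m; "gripper_force": force on a finger pad.
Only numpy, scipy, OpenCV 4.12 (cv2) and the standard library are available. Lean on these libraries where they do the work, as an engineer would, in place of code of your own. Each camera call takes 0.05 s, during which the arm holds its last target. There are 200 camera calls.

## Working session

There is one attempt and no reset: what is moved stays moved. The work goes in short steps, Python scripts to look and compute and a tool call to move; the robot and the scene stay as the last step left them, time stands still between calls to the robot, and variables do not carry over. Pictures are saved under pics/ and viewed, at most 10 in all, crops included, and the job is handed in when it is done.

Besides the shell and the picture viewer there is one more tool, called after "Request:" as name(argument=value, ...) on one line, values as JSON. jog_arm: Moves the arm, as the interface text tells. Its arguments: {"type":"object","properties":{"series":{"type":"array","items":{"type":"array","items":{"type":"number"}}},"grip_force":{"type":"number"}},"required":["series"]}

```bash
mkdir -p pics; python3 - <<'E'
from rig import *
import cv2
for n in("side","top"):
    cv2.imwrite(f"pics/{n}0.png",get_image(n)[:,:,::-1]); print(n,camera_info(n))
print(get_state(),finger_overhang)
E
```

```text
side {'fx': 371.3579010705746, 'fy': 371.3579010705746, 'cx': 315.5064091265539, 'cy': 196.15282616103968, 'rvec': array([ 0.36508952, -2.73218025,  1.30237298]), 'tvec': array([0.46067179, 0.34187761, 0.80608612])}
top {'fx': 493.9834482623962, 'fy': 493.9834482623962, 'cx': 315.2273512796728, 'cy': 198.35058704117503, 'rvec': array([ 2.17913092, -2.1850816 ,  0.08777268]), 'tvec': array([-0.23195382,  0.56337918,  1.49535592])}
{'time_s': 0.1, 'joint_pos': array([-72.6063467 ,  30.773938  ,  -0.25248017,  88.16516787,
         0.14927245,  61.14975085,  -4.08048511]), 'dq': array([-0.00552717, -0.12815895,  0.00314952, -0.21358687, -0.00874178,
       -0.00377125, -0.00431234]), 'tau': array([ 2.06571720e-03, -5.84566069e+01,  1.05152205e+00, -2.59775394e+01,
        1.25885246e-02,  4.58727634e-03,  2.92763104e-05]), 'eef_pos': array([0.23475124, 0.60555296, 0.24449124]), 'orientation': array([[-9.32418593e-01,  3.61379831e-01, -4.30234034e-04],
       [ 3.61380062e-01,  9.32417421e-01, -1.48427966e-03],
       [-1.35231024e-04, -1.53944795e-03, -9.99998806e-01]]), 'force': array([-0.10651558, -0.02304919, -0.25936835]), 'wrist_torque': array([ 0.01366028, -0.0322853 ,  0.09563453]), 'gripper_force': 0.0, 'width': 0.08553892001835026} 0.014
```

View pics/side0.png

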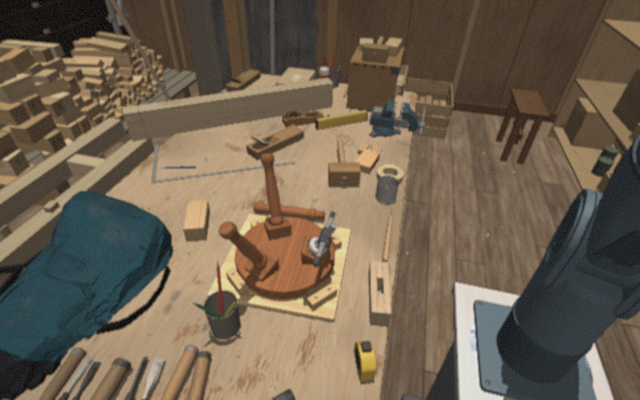

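View pics/top0.png

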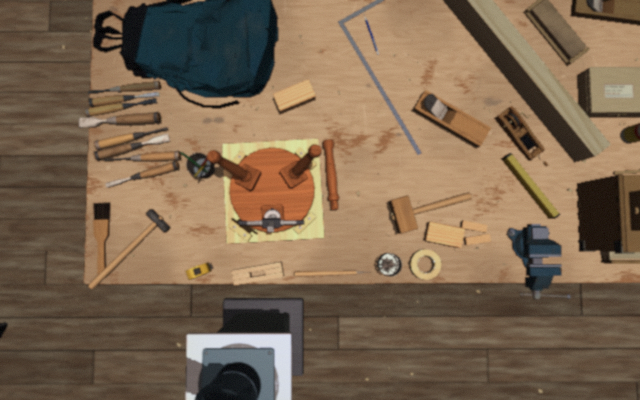

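The side view shows the tap wrench near (326,238) with its collar at (315,245). In the top view the wrench handles run from about (235,225) to (305,222), with the tap near (270,212). Next I'll enlarge both and project reference points.

```bash
cat > h.py <<'E'
import numpy as np, cv2
from rig import *
def cam(n):
    c=camera_info(n); K=np.array([[c['fx'],0,c['cx']],[0,c['fy'],c['cy']],[0,0,1.]]); return K,c['rvec'],c['tvec']
def proj(n,P):
    K,r,t=cam(n); return cv2.projectPoints(np.atleast_2d(np.array(P,float)),r,t,K,None)[0].reshape(-1,2)
def ray(n,uv):
    K,r,t=cam(n); R=cv2.Rodrigues(r)[0]; return -R.T@t, R.T@np.linalg.solve(K,[uv[0],uv[1],1])
def atz(n,uv,z):
    o,d=ray(n,uv); return o+d*(z-o[2])/d[2]
E
python3 - <<'E'
from h import *
for n in("side","top"):
    print(n,ray(n,(320,200))[0],proj(n,[[0,0,0],[.235,.606,.245],[.6,0,0],[.6,.2,0]]))
s=cv2.imread("pics/side0.png")[195:325,200:370]; t=cv2.imread("pics/top0.png")[130:250,210:350]
a=cv2.resize(s,(680,520),interpolation=cv2.INTER_CUBIC); cv2.imwrite("pics/sc.png",a)
a=cv2.resize(t,(700,600),interpolation=cv2.INTER_CUBIC); cv2.imwrite("pics/tc.png",a)
E
```

```text
side [0.35582524 0.51628334 0.76531924] [[527.73448625 353.65330478]
 [446.57873967 941.39862151]
 [267.09863712 292.1680356 ]
 [233.00021725 369.84821189]]
top [ 0.44348948 -0.23067776  1.53538036] [[238.60255184 384.46012033]
 [-11.20052077 319.64568078]
 [240.40814144 187.21767278]
 [176.32544324 187.38503505]]
```

View pics/sc.png

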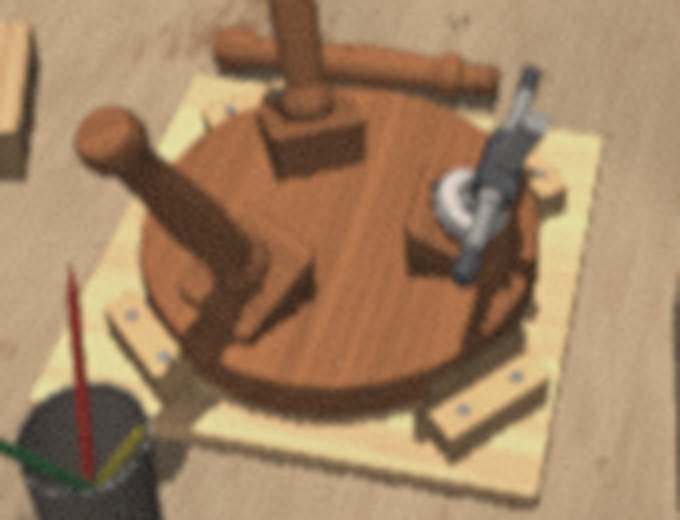

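View pics/tc.png

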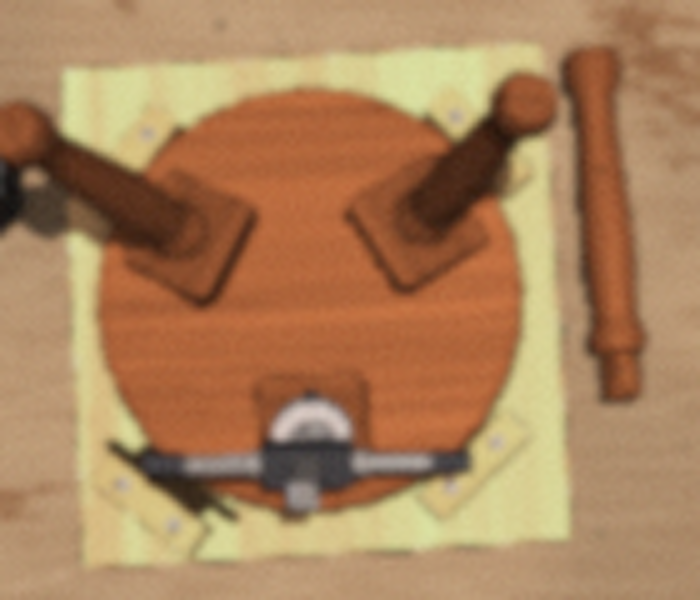

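The side crop shows handle tips at crop (532,70) and (463,278), and the square's end at (535,122). The top crop shows tips at (140,463) and (470,462), and the square's end at (301,497). The board corners are clear in both, so I'll fit a model to all of these.

```bash
cat > fit.py <<'E'
from h import *
from scipy.optimize import least_squares
from scipy.spatial.transform import Rotation as Ro
S=lambda u,v:(200+(u+.5)/4-.5,195+(v+.5)/4-.5)
T=lambda u,v:(210+(u+.5)/5-.5,130+(v+.5)/5-.5)
cs=[("side",S(603,138),(-.155,-.15)),("side",S(540,503),(-.155,.15)),("side",S(193,73),(.155,-.15)),
("top",T(62,68),(.155,.15)),("top",T(543,43),(.155,-.15)),("top",T(570,540),(-.155,-.15)),("top",T(85,567),(-.155,.15))]
tp=[("side",S(532,70),(0,-.093,-.029)),("side",S(463,278),(0,.093,-.029)),("top",T(141,463),(0,.093,-.029)),("top",T(469,462),(0,-.093,-.029)),
("side",S(537,122),(0,0,.019)),("top",T(301,497),(0,0,.016)),("side",S(463,200),(0,0,-.0635)),("top",T(306,466),(0,0,-.024))]
def frame(p):
    # tap axes: stool yaw, lean 25deg towards -x, spin about axis (clockwise from outside = -z rot)
    return Ro.from_euler('z',p[2])*Ro.from_euler('y',-25,degrees=True)*Ro.from_euler('z',p[6])
def model(p):
    out=[]
    c,s=np.cos(p[2]),np.sin(p[2])
    for n,uv,(x,y) in cs: out.append(proj(n,[p[0]+c*x-s*y,p[1]+s*x+c*y,.015])[0]-uv)
    F=frame(p)
    for n,uv,o in tp: out.append(proj(n,p[3:6]+F.apply(o))[0]-uv)
    return np.array(out)
if __name__=="__main__":
    r=least_squares(lambda p:model(p).ravel(),[.6,-.1,0,.5,-.1,.18,0],x_scale=[.1,.1,.1,.1,.1,.1,.1],loss='soft_l1')
    p=r.x; np.save("p.npy",p); print(p.round(4)); print(model(p).round(1).tolist())
    F=frame(p).as_matrix(); print(F.round(3)); 
    rel=Ro.from_euler('z',-p[2]).apply(p[3:6]-F[:,2]*.0755-[p[0],p[1],0]); print("collar in stool",rel.round(4))
E
python3 fit.py
```

```text
[ 0.588  -0.1016  0.0539  0.4735 -0.1068  0.1493 -0.0525]
[[-0.3, 0.1], [-1.7, -1.1], [0.1, 0.4], [-0.1, 0.5], [-0.1, 0.2], [0.3, 0.4], [-0.4, 0.5], [-0.6, 0.2], [-1.1, 0.4], [0.3, 0.6], [-0.0, 0.3], [-0.9, -0.5], [0.0, -0.0], [2.3, -0.3], [-0.1, 0.5]]
[[ 0.907 -0.006 -0.422]
 [-0.004  1.    -0.023]
 [ 0.422  0.022  0.906]]
collar in stool [-0.0827  0.0009  0.0809]
```

Request:
jog_arm(series=[[-0.0251, -0.0221, -0.0029, 0, 0, 0, 0], [-0.0251, -0.0221, -0.0029, 0, 0, 0, 0], [-0.0251, -0.0221, -0.0029, 0, 0, 0, 0], [-0.0251, -0.0221, -0.0029, 0, 0, 0, 0], [-0.0251, -0.0221, -0.0029, 0, 0, 0, 0], [-0.0251, -0.0221, -0.0029, 0, 0, 0, 0], [-0.0251, -0.0221, -0.0029, 0, 0, 0, 0], [-0.0251, -0.0221, -0.0029, 0, 0, 0, 0], [-0.0251, -0.0221, -0.0029, 0, 0, 0, 0], [-0.0251, -0.0221, -0.0029, 0, 0, 0, 0], [-0.0251, -0.0221, -0.0029, 0, 0, 0, 0], [-0.0251, -0.0221, -0.0029, 0, 0, 0, 0]])

```text
time_s: 1.1
eef_pos: [0.4202, 0.2482, 0.2801]
orientation: [[-0.932, 0.361, -0.0], [0.361, 0.932, -0.0], [0.0, -0.0, -1.0]]
force: [1.4, -0.1, -0.2]
width: 0.085
gripper_force: 0.0
```

Request:
jog_arm(series=[[-0.0111, -0.0279, 0.0008, 0, 0, 0, 0], [-0.0111, -0.0279, 0.0008, 0, 0, 0, 0], [-0.0111, -0.0279, 0.0008, 0, 0, 0, 0], [-0.0111, -0.0279, 0.0008, 0, 0, 0, 0], [-0.0111, -0.0279, 0.0008, 0, 0, 0, 0], [-0.0111, -0.0279, 0.0008, 0, 0, 0, 0], [-0.0111, -0.0279, 0.0008, 0, 0, 0, 0], [-0.0111, -0.0279, 0.0008, 0, 0, 0, 0], [-0.0111, -0.0279, 0.0008, 0, 0, 0, 0], [-0.0111, -0.0279, 0.0008, 0, 0, 0, 0], [-0.0111, -0.0279, 0.0008, 0, 0, 0, 0], [-0.0111, -0.0279, 0.0008, 0, 0, 0, 0]])

```text
time_s: 2.1
eef_pos: [0.4226, -0.1118, 0.2704]
orientation: [[-0.932, 0.361, -0.0], [0.361, 0.932, 0.0], [0.0, 0.0, -1.0]]
force: [-0.0, 0.0, -0.2]
width: 0.0856
gripper_force: 0.0
```

```bash
cat > rel.py <<'E'
from fit import *
import sys
np.set_printoptions(suppress=True,precision=4)
def st():
    s=get_state(); print("t",s['time_s'],"q",s['joint_pos'].round(1),"pos",s['eef_pos'],"F",s['force'].round(1),"M",s['wrist_torque'].round(2),"w",round(s['width'],4),"g",s['gripper_force']); return s
def go(out,k):
    # target: TCP `out` m outwards of initial tap_square, tool y = tap y turned k*90deg clockwise
    p=np.load("p.npy"); F=frame(p).as_matrix(); s=st(); R=s['orientation']
    G=np.c_[-F[:,0],F[:,1],-F[:,2]]@Ro.from_euler('z',90*k,degrees=True).as_matrix()
    d=p[3:6]+F[:,2]*out-s['eef_pos']
    print("rot",Ro.from_matrix(R.T@G).as_rotvec(),"shift now",R.T@d,"shift after rot",G.T@d)
if __name__=="__main__": go(float(sys.argv[1]),float(sys.argv[2]))
E
python3 rel.py .12 0
```

```text
t 2.1 q [-13.9   7.8  25.1 118.3  -4.1  54.7  82.2] pos [ 0.4226 -0.1118  0.2704] F [-0.   0.  -0.2] M [-0.01 -0.    0.02] w 0.0856 g 0.0
rot [-0.1034 -0.4266 -0.3653] shift now [0.0006 0.0021 0.0123] shift after rot [0.005  0.0019 0.0113]
```

Request:
jog_arm(series=[[0, 0, 0, -0.0172, -0.0711, -0.0609, 0], [0, 0, 0, -0.0172, -0.0711, -0.0609, 0], [0, 0, 0, -0.0172, -0.0711, -0.0609, 0], [0, 0, 0, -0.0172, -0.0711, -0.0609, 0], [0, 0, 0, -0.0172, -0.0711, -0.0609, 0], [0, 0, 0, -0.0172, -0.0711, -0.0609, 0], [0.005, 0.0019, 0.0113, 0, 0, 0, 0], [0, 0, 0, 0, 0, 0, 0]])

```text
time_s: 2.77
eef_pos: [0.4212, -0.1077, 0.2563]
orientation: [[-0.908, -0.006, 0.419], [0.004, 1.0, 0.023], [-0.419, 0.023, -0.908]]
force: [0.5, 0.3, 0.4]
width: 0.0853
gripper_force: 0.0
```

```bash
python3 rel.py .05 0; python3 - <<'E'
from h import *
s=get_image("side")[150:290,230:410]; t=get_image("top")[150:290,190:370]
a=np.hstack([cv2.resize(i[:,:,::-1],(400,311),interpolation=cv2.INTER_CUBIC) for i in (s,t)]); cv2.imwrite("pics/b1.png",a)
E
```

```text
t 2.7667 q [-14.3  -4.3  27.1 136.6 -12.   23.8 113.2] pos [ 0.4212 -0.1077  0.2563] F [0.5 0.3 0.4] M [-0.03  0.5  -0.02] w 0.0853 g 0.0
rot [ 0.0007 -0.003  -0.0009] shift now [-0.0025 -0.0018  0.0691] shift after rot [-0.0023 -0.0018  0.0691]
```

View pics/b1.png

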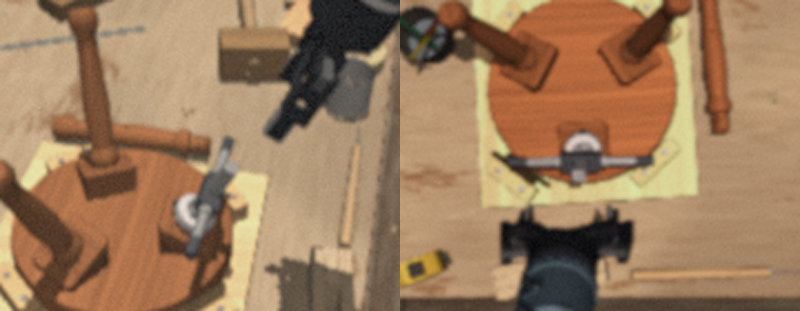

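The gripper stands in line outside the tap: fingers at crop (523–610,215), square at (579,172). I'll approach along the axis.

Request:
jog_arm(series=[[-0.0023, -0.0018, 0.02, 0.0007, -0.003, -0.0009, 0], [0, 0, 0.025, 0, 0, 0, 0], [0, 0, 0.024, 0, 0, 0, 0], [0, 0, 0, 0, 0, 0, 0]])

```text
time_s: 3.2
eef_pos: [0.4533, -0.1071, 0.1997]
orientation: [[-0.907, -0.009, 0.422], [0.002, 1.0, 0.024], [-0.422, 0.023, -0.906]]
force: [-0.9, -0.0, -0.9]
width: 0.0856
gripper_force: 0.0
```

```bash
python3 rel.py .004 0; python3 - <<'E'
from h import *
s=get_image("side")[170:280,250:390]; t=get_image("top")[150:260,200:340]
a=np.hstack([cv2.resize(i[:,:,::-1],(400,314),interpolation=cv2.INTER_CUBIC) for i in (s,t)]); cv2.imwrite("pics/b2.png",a)
E
```

```text
t 3.2 q [-11.4   7.7  25.6 136.6 -40.6  15.9 140.8] pos [ 0.4533 -0.1071  0.1997] F [-0.9 -0.  -0.9] M [-0.    0.51 -0.02] w 0.0856 g 0.0
rot [ 0.0016 -0.0002  0.002 ] shift now [ 0.003  -0.0011  0.0502] shift after rot [ 0.003  -0.001   0.0502]
```

View pics/b2.png

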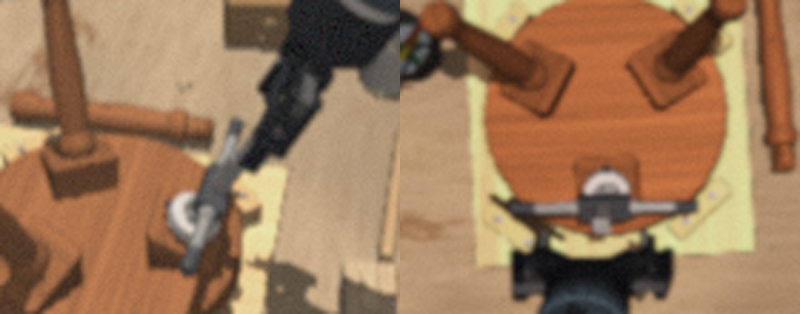

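Fingers at crop x 545–648 straddle the square at (600,225), so it is well aligned. I'll go on along the axis.

Request:
jog_arm(series=[[0.003, -0.001, 0.012, 0.0016, 0, 0.002, 0], [0, 0, 0.013, 0, 0, 0, 0], [0, 0, 0.013, 0, 0, 0, 0], [0, 0, 0.012, 0, 0, 0, 0], [0, 0, 0, 0, 0, 0, 0]])

```text
time_s: 3.72
eef_pos: [0.4735, -0.1082, 0.1605]
orientation: [[-0.907, -0.006, 0.421], [0.004, 1.0, 0.024], [-0.421, 0.023, -0.907]]
force: [-0.6, 0.1, -0.2]
width: 0.0857
gripper_force: 0.0
```

```bash
python3 rel.py .004 0
```

```text
t 3.7167 q [  1.3  14.8  11.8 135.3 -58.   11.1 157.6] pos [ 0.4735 -0.1082  0.1605] F [-0.6  0.1 -0.2] M [-0.07  0.42 -0.05] w 0.0857 g 0.0
rot [ 0.0011 -0.0009 -0.0005] shift now [0.0047 0.0011 0.0062] shift after rot [0.0047 0.0011 0.0062]
```

Request:
jog_arm(series=[[0, 0, 0, 0, 0, 0.1122, 0], [0, 0, 0, 0, 0, 0.1122, 0], [0, 0, 0, 0, 0, 0.1122, 0], [0, 0, 0, 0, 0, 0.1122, 0], [0, 0, 0, 0, 0, 0.1122, 0], [0, 0, 0, 0, 0, 0.1122, 0], [0, 0, 0, 0, 0, 0.1122, 0], [0, 0, 0, 0, 0, 0.1122, 0], [0, 0, 0, 0, 0, 0.1122, 0], [0, 0, 0, 0, 0, 0.1122, 0], [0, 0, 0, 0, 0, 0.1122, 0], [0, 0, 0, 0, 0, 0.1122, 0], [0, 0, 0, 0, 0, 0.1122, 0], [0, 0, 0, 0, 0, 0.1122, 0], [0, 0, 0, 0, 0, 0, 0]])

```text
time_s: 4.97
eef_pos: [0.4728, -0.1079, 0.1613]
orientation: [[-0.003, 0.907, 0.422], [1.0, -0.008, 0.025], [0.026, 0.422, -0.906]]
force: [0.4, 0.3, 0.2]
width: 0.0855
gripper_force: 0.0
```

```bash
python3 rel.py .004 1
```

```text
t 4.9667 q [-15.5  16.2  31.2 136.2 -71.4  15.9  80.2] pos [ 0.4728 -0.1079  0.1613] F [0.4 0.3 0.2] M [-0.07  0.5  -0.  ] w 0.0855 g 0.0
rot [ 0.     -0.0017 -0.0044] shift now [ 0.0007 -0.0044  0.0072] shift after rot [ 0.0008 -0.0044  0.0072]
```

Request:
jog_arm(series=[[0.0004, -0.0022, 0.002, 0, 0, -0.0044, 0], [0.0004, -0.0022, 0.002, 0, 0, 0, 0], [0, 0, 0.0032, 0, 0, 0, 0], [0, 0, 0, 0, 0, 0, 0]])

```text
time_s: 5.3
eef_pos: [0.4716, -0.107, 0.1522]
orientation: [[-0.013, 0.907, 0.421], [1.0, 0.003, 0.024], [0.021, 0.421, -0.907]]
force: [-1.0, -0.5, -0.6]
width: 0.0853
gripper_force: 0.0
```

```bash
python3 rel.py .004 1
```

```text
t 5.3 q [ -8.1  16.5  22.5 136.4 -73.5  13.3  83. ] pos [ 0.4716 -0.107   0.1522] F [-1.  -0.5 -0.6] M [-0.01  0.42 -0.  ] w 0.0853 g 0.0
rot [-0.0008 -0.0014  0.0069] shift now [ 0.0001  0.0005 -0.0005] shift after rot [ 0.0001  0.0005 -0.0005]
```

Request:
jog_arm(series=[[0, 0, 0, 0, 0, 0.1122, 0], [0, 0, 0, 0, 0, 0.1122, 0], [0, 0, 0, 0, 0, 0.1122, 0], [0, 0, 0, 0, 0, 0.1122, 0], [0, 0, 0, 0, 0, 0.1122, 0], [0, 0, 0, 0, 0, 0.1122, 0], [0, 0, 0, 0, 0, 0.1122, 0], [0, 0, 0, 0, 0, 0.1122, 0], [0, 0, 0, 0, 0, 0.1122, 0], [0, 0, 0, 0, 0, 0.1122, 0], [0, 0, 0, 0, 0, 0.1122, 0], [0, 0, 0, 0, 0, 0.1122, 0], [0, 0, 0, 0, 0, 0.1122, 0], [0, 0, 0, 0, 0, 0.1122, 0], [0, 0, 0, 0, 0, 0, 0]])

```text
time_s: 6.55
eef_pos: [0.4716, -0.1072, 0.1522]
orientation: [[0.907, 0.008, 0.421], [-0.002, -1.0, 0.024], [0.421, -0.022, -0.907]]
force: [0.1, 0.1, 0.1]
width: 0.0855
gripper_force: 0.0
```

```bash
python3 rel.py .004 2
```

```text
t 6.55 q [ -9.2  16.7  23.8 136.4 -74.1  13.7  -6.7] pos [ 0.4716 -0.1072  0.1522] F [0.1 0.1 0.1] M [0.   0.42 0.01] w 0.0855 g 0.0
rot [-0.0009  0.001   0.0019] shift now [ 0.0005 -0.0003 -0.0006] shift after rot [ 0.0005 -0.0003 -0.0006]
```

Request:
jog_arm(series=[[0, 0, 0, 0, 0, 0.1122, 0], [0, 0, 0, 0, 0, 0.1122, 0], [0, 0, 0, 0, 0, 0.1122, 0], [0, 0, 0, 0, 0, 0.1122, 0], [0, 0, 0, 0, 0, 0.1122, 0], [0, 0, 0, 0, 0, 0.1122, 0], [0, 0, 0, 0, 0, 0.1122, 0], [0, 0, 0, 0, 0, 0.1122, 0], [0, 0, 0, 0, 0, 0.1122, 0], [0, 0, 0, 0, 0, 0.1122, 0], [0, 0, 0, 0, 0, 0.1122, 0], [0, 0, 0, 0, 0, 0.1122, 0], [0, 0, 0, 0, 0, 0.1122, 0], [0, 0, 0, 0, 0, 0.1122, 0], [0, 0, 0, 0, 0, 0, 0]])

```text
time_s: 7.8
eef_pos: [0.4715, -0.1072, 0.1519]
orientation: [[0.011, -0.907, 0.421], [-1.0, -0.001, 0.024], [-0.021, -0.421, -0.907]]
force: [0.0, 0.8, 0.1]
width: 0.0855
gripper_force: 0.0
```

```bash
python3 rel.py .004 3
```

```text
t 7.8 q [ -9.4  16.7  24.  136.4 -74.3  13.7 -96.3] pos [ 0.4715 -0.1072  0.1519] F [0.  0.8 0.1] M [-0.02  0.42 -0.02] w 0.0855 g 0.0
rot [0.0015 0.0008 0.0046] shift now [-0.0003 -0.0007 -0.0008] shift after rot [-0.0003 -0.0007 -0.0008]
```

Request:
jog_arm(series=[[0, 0, 0, 0, 0, -0.1122, 0], [0, 0, 0, 0, 0, -0.1122, 0], [0, 0, 0, 0, 0, -0.1122, 0], [0, 0, 0, 0, 0, -0.1122, 0], [0, 0, 0, 0, 0, -0.1122, 0], [0, 0, 0, 0, 0, -0.1122, 0], [0, 0, 0, 0, 0, -0.1122, 0], [0, 0, 0, 0, 0, -0.1122, 0], [0, 0, 0, 0, 0, -0.1122, 0], [0, 0, 0, 0, 0, -0.1122, 0], [0, 0, 0, 0, 0, -0.1122, 0], [0, 0, 0, 0, 0, -0.1122, 0], [0, 0, 0, 0, 0, -0.1122, 0], [0, 0, 0, 0, 0, -0.1122, 0]])

```text
time_s: 8.97
eef_pos: [0.4714, -0.1073, 0.1517]
orientation: [[0.907, 0.022, 0.42], [0.013, -1.0, 0.023], [0.421, -0.016, -0.907]]
force: [0.3, 0.2, 0.0]
width: 0.0856
gripper_force: 0.0
```

Request:
jog_arm(series=[[0, 0, 0, 0, 0, -0.1122, 0], [0, 0, 0, 0, 0, -0.1122, 0], [0, 0, 0, 0, 0, -0.1122, 0], [0, 0, 0, 0, 0, -0.1122, 0], [0, 0, 0, 0, 0, -0.1122, 0], [0, 0, 0, 0, 0, -0.1122, 0], [0, 0, 0, 0, 0, -0.1122, 0], [0, 0, 0, 0, 0, -0.1122, 0], [0, 0, 0, 0, 0, -0.1122, 0], [0, 0, 0, 0, 0, -0.1122, 0], [0, 0, 0, 0, 0, -0.1122, 0], [0, 0, 0, 0, 0, -0.1122, 0], [0, 0, 0, 0, 0, -0.1122, 0], [0, 0, 0, 0, 0, -0.1052, 0], [0, 0, 0, 0, 0, 0, 0]])

```text
time_s: 10.22
eef_pos: [0.4714, -0.1072, 0.1517]
orientation: [[-0.013, 0.907, 0.42], [1.0, 0.003, 0.023], [0.02, 0.421, -0.907]]
force: [0.2, 0.2, 0.3]
width: 0.0853
gripper_force: 0.0
```

Request:
jog_arm(series=[[0, 0, 0, 0, 0, 0, 0.5], [0, 0, 0, 0, 0, 0, 0.7], [0, 0, 0, 0, 0, 0, 0.8], [0, 0, 0, 0, 0, 0, 0.9], [0, 0, 0, 0, 0, 0, 1], [0, 0, 0, 0, 0, 0, 1], [0, 0, 0, 0, 0, 0, 1], [0, 0, 0, 0, 0, 0, 1], [0, 0, 0, 0, 0, 0, 1]], grip_force=50)

```text
time_s: 10.97
eef_pos: [0.4708, -0.1072, 0.1511]
orientation: [[-0.003, 0.908, 0.419], [1.0, -0.007, 0.023], [0.024, 0.419, -0.908]]
force: [-5.0, 0.9, 5.6]
width: 0.0148
gripper_force: 49.8
```

```bash
python3 rel.py .004 1
```

```text
t 10.9667 q [ -1.4  16.1  14.7 136.1 -68.4  11.1  77.7] pos [ 0.4708 -0.1072  0.1511] F [-5.   0.9  5.6] M [-0.02  0.97  0.01] w 0.0148 g 49.822524189949036
rot [-0.003  -0.0006 -0.0038] shift now [ 0.0004  0.0017 -0.0012] shift after rot [ 0.0003  0.0017 -0.0012]
```

Request:
jog_arm(series=[[0, 0, 0.00011, 0, 0, 0.1122, 1], [0, 0, 0.00011, 0, 0, 0.1122, 1], [0, 0, 0.00011, 0, 0, 0.1122, 1], [0, 0, 0.00011, 0, 0, 0.1122, 1], [0, 0, 0.00011, 0, 0, 0.1122, 1], [0, 0, 0.00011, 0, 0, 0.1122, 1], [0, 0, 0.00011, 0, 0, 0.1122, 1], [0, 0, 0.00011, 0, 0, 0.1122, 1], [0, 0, 0.00011, 0, 0, 0.1122, 1], [0, 0, 0.00011, 0, 0, 0.1122, 1], [0, 0, 0.00011, 0, 0, 0.1122, 1], [0, 0, 0.00011, 0, 0, 0.1122, 1], [0, 0, 0.00011, 0, 0, 0.1122, 1], [0, 0, 0.00011, 0, 0, 0.1122, 1], [0, 0, 0, 0, 0, 0, 1]])

```text
time_s: 12.22
eef_pos: [0.4728, -0.109, 0.1503]
orientation: [[0.907, -0.003, 0.421], [-0.012, -1.0, 0.02], [0.421, -0.023, -0.907]]
force: [0.5, -3.3, 1.6]
width: 0.0154
gripper_force: 49.1
```

```bash
python3 rel.py .0025 2; python3 - <<'E'
from h import *
s=get_image("side")[170:280,250:390]; t=get_image("top")[150:260,200:340]
a=np.hstack([cv2.resize(i[:,:,::-1],(400,314),interpolation=cv2.INTER_CUBIC) for i in (s,t)]); cv2.imwrite("pics/b3.png",a)
E
```

```text
t 12.2167 q [ -6.9  16.8  21.2 136.2 -73.9  12.7  -7.4] pos [ 0.4728 -0.109   0.1503] F [ 0.5 -3.3  1.6] M [-1.08  0.09 -0.56] w 0.0154 g 49.10436451435089
rot [ 0.0031  0.0008 -0.0085] shift now [ 0.0001 -0.0021 -0.0012] shift after rot [ 0.0002 -0.0021 -0.0012]
```

View pics/b3.png

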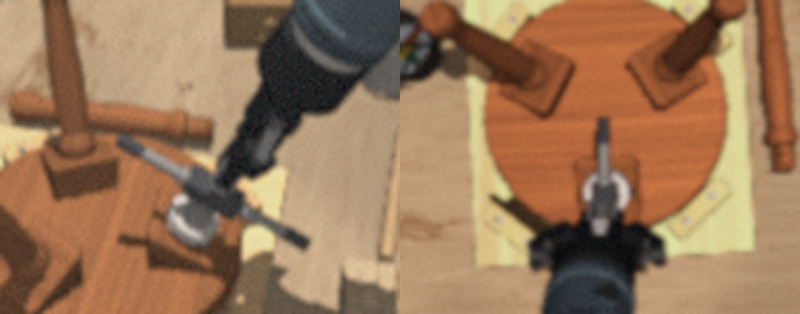

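The handles have turned a quarter, from top crop (602,120) down through (600,225). I'll carry on to the half turn.

Request:
jog_arm(series=[[0, 0, 0.00011, 0, 0, 0.1122, 1], [0, 0, 0.00011, 0, 0, 0.1122, 1], [0, 0, 0.00011, 0, 0, 0.1122, 1], [0, 0, 0.00011, 0, 0, 0.1122, 1], [0, 0, 0.00011, 0, 0, 0.1122, 1], [0, 0, 0.00011, 0, 0, 0.1122, 1], [0, 0, 0.00011, 0, 0, 0.1122, 1], [0, 0, 0.00011, 0, 0, 0.1122, 1], [0, 0, 0.00011, 0, 0, 0.1122, 1], [0, 0, 0.00011, 0, 0, 0.1122, 1], [0, 0, 0.00011, 0, 0, 0.1122, 1], [0, 0, 0.00011, 0, 0, 0.1122, 1], [0, 0, 0.00011, 0, 0, 0.1122, 1], [0, 0, 0.00011, 0, 0, 0.1122, 1], [0, 0, 0, 0, 0, 0, 1]])

```text
time_s: 13.57
eef_pos: [0.4717, -0.1102, 0.1481]
orientation: [[-0.004, -0.908, 0.419], [-1.0, 0.012, 0.017], [-0.021, -0.419, -0.908]]
force: [-2.3, -9.4, -1.3]
width: 0.0151
gripper_force: 49.1
```

```bash
python3 rel.py .001 3
```

```text
t 13.5667 q [ -6.1  17.   20.4 136.2 -74.4  12.4 -96.8] pos [ 0.4717 -0.1102  0.1481] F [-2.3 -9.4 -1.3] M [-2.05  0.94 -1.02] w 0.0151 g 49.099520444869995
rot [ 0.0032 -0.0054 -0.0084] shift now [-0.0034 -0.0021 -0.0013] shift after rot [-0.0034 -0.0021 -0.0013]
```

Request:
jog_arm(series=[[0.003, 0, 0, 0, 0, 0, 1], [0, 0, -0.00011, 0, 0, -0.1122, 1], [0, 0, -0.00011, 0, 0, -0.1122, 1], [0, 0, -0.00011, 0, 0, -0.1122, 1], [0, 0, -0.00011, 0, 0, -0.1122, 1], [0, 0, -0.00011, 0, 0, -0.1122, 1], [0, 0, -0.00011, 0, 0, -0.1122, 1], [0, 0, -0.00011, 0, 0, -0.1122, 1], [0, 0, -0.00011, 0, 0, -0.1122, 1], [0, 0, -0.00011, 0, 0, -0.1122, 1], [0, 0, -0.00011, 0, 0, -0.1122, 1], [0, 0, -0.00011, 0, 0, -0.1122, 1], [0, 0, -0.00011, 0, 0, -0.1122, 1], [0, 0, -0.00011, 0, 0, -0.1122, 1], [0, 0, -0.00011, 0, 0, -0.1122, 1], [0, 0, 0, 0, 0, 0, 1]])

```text
time_s: 14.9
eef_pos: [0.4727, -0.1096, 0.1503]
orientation: [[0.907, 0.011, 0.421], [0.0, -1.0, 0.024], [0.421, -0.022, -0.907]]
force: [0.7, -0.1, 3.0]
width: 0.0152
gripper_force: 49.6
```

```bash
python3 - <<'E'
from fit import *
p=np.load("p.npy"); p[3:6]+=-.0018*frame(p).as_matrix()[:,0]+[0,-.0025,0]; np.save("p.npy",p)
E
python3 rel.py .0025 2
```

```text
t 14.9 q [ -0.8  16.4  14.5 135.8 -69.5  11.3 -10.5] pos [ 0.4727 -0.1096  0.1503] F [ 0.7 -0.1  3. ] M [-0.24 -0.12  0.07] w 0.0152 g 49.567272663116455
rot [-0.0017  0.0012  0.0038] shift now [-0.0015 -0.0003 -0.0013] shift after rot [-0.0015 -0.0003 -0.0013]
```

Request:
jog_arm(series=[[0, 0, 0, 0, 0, 0, 0.4], [0, 0, 0, 0, 0, 0, 0.4], [0, 0, 0, 0, 0, 0, 0.4], [0, 0, 0, 0, 0, 0, 0.4], [0, 0, 0, 0, 0, 0, 0.4]])

```text
time_s: 15.32
eef_pos: [0.4717, -0.11, 0.1495]
orientation: [[0.908, 0.003, 0.419], [-0.007, -1.0, 0.024], [0.419, -0.025, -0.908]]
force: [0.2, 1.4, 0.1]
width: 0.0509
gripper_force: 0.0
```

Request:
jog_arm(series=[[0, 0, 0, 0, 0, -0.1122, 0.4], [0, 0, 0, 0, 0, -0.1122, 0.4], [0, 0, 0, 0, 0, -0.1122, 0.4], [0, 0, 0, 0, 0, -0.1122, 0.4], [0, 0, 0, 0, 0, -0.1122, 0.4], [0, 0, 0, 0, 0, -0.1122, 0.4], [0, 0, 0, 0, 0, -0.1122, 0.4], [0, 0, 0, 0, 0, -0.1122, 0.4], [0, 0, 0, 0, 0, -0.1122, 0.4], [0, 0, 0, 0, 0, -0.1122, 0.4], [0, 0, 0, 0, 0, -0.1122, 0.4], [0, 0, 0, 0, 0, -0.1122, 0.4], [0, 0, 0, 0, 0, -0.1122, 0.4], [0, 0, 0, 0, 0, -0.1122, 0.4], [0, 0, 0, 0, 0, 0, 0.4], [0, 0, 0, 0, 0, 0, 0.4]])

```text
time_s: 16.65
eef_pos: [0.4718, -0.1101, 0.1497]
orientation: [[-0.0, 0.908, 0.42], [1.0, -0.011, 0.023], [0.026, 0.419, -0.907]]
force: [-0.6, 0.1, -0.2]
width: 0.051
gripper_force: 0.0
```

```bash
python3 rel.py .0025 1
```

```text
t 16.65 q [ -0.2  16.4  13.9 135.8 -69.   11.1  78.5] pos [ 0.4718 -0.1101  0.1497] F [-0.6  0.1 -0.2] M [-0.08  0.46 -0.01] w 0.051 g 0.0
rot [-0.0027 -0.0006 -0.0071] shift now [ 0.0008 -0.0004 -0.0014] shift after rot [ 0.0008 -0.0004 -0.0014]
```

Request:
jog_arm(series=[[0.0008, -0.0004, -0.0014, -0.0027, 0, -0.01, 0.4], [0, 0, 0, 0, 0, 0, 0.7], [0, 0, 0, 0, 0, 0, 0.8], [0, 0, 0, 0, 0, 0, 0.9], [0, 0, 0, 0, 0, 0, 1], [0, 0, 0, 0, 0, 0, 1], [0, 0, 0, 0, 0, 0, 1], [0, 0, 0, 0, 0, 0, 1]])

```text
time_s: 17.32
eef_pos: [0.4706, -0.1094, 0.1508]
orientation: [[-0.012, 0.907, 0.422], [1.0, 0.002, 0.023], [0.02, 0.422, -0.906]]
force: [-4.5, 0.6, 5.9]
width: 0.0152
gripper_force: 51.2
```

```bash
python3 rel.py .0025 1
```

```text
t 17.3167 q [ -0.6  16.1  14.3 136.1 -69.7  11.1  79.9] pos [ 0.4706 -0.1094  0.1508] F [-4.5  0.6  5.9] M [ 0.07  0.91 -0.  ] w 0.0152 g 51.19837045669556
rot [-0.0001 -0.0007  0.006 ] shift now [0.     0.0002 0.0001] shift after rot [0.     0.0002 0.0001]
```

Request:
jog_arm(series=[[0, 0, 0.00011, 0, 0, 0.1122, 1], [0, 0, 0.00011, 0, 0, 0.1122, 1], [0, 0, 0.00011, 0, 0, 0.1122, 1], [0, 0, 0.00011, 0, 0, 0.1122, 1], [0, 0, 0.00011, 0, 0, 0.1122, 1], [0, 0, 0.00011, 0, 0, 0.1122, 1], [0, 0, 0.00011, 0, 0, 0.1122, 1], [0, 0, 0.00011, 0, 0, 0.1122, 1], [0, 0, 0.00011, 0, 0, 0.1122, 1], [0, 0, 0.00011, 0, 0, 0.1122, 1], [0, 0, 0.00011, 0, 0, 0.1122, 1], [0, 0, 0.00011, 0, 0, 0.1122, 1], [0, 0, 0.00011, 0, 0, 0.1122, 1], [0, 0, 0.00011, 0, 0, 0.1122, 1], [0, 0, 0, 0, 0, 0, 1]])

```text
time_s: 18.57
eef_pos: [0.4713, -0.1095, 0.1494]
orientation: [[0.907, 0.009, 0.422], [-0.001, -1.0, 0.023], [0.422, -0.021, -0.906]]
force: [-4.2, -0.7, 3.7]
width: 0.0153
gripper_force: 51.1
```

```bash
python3 rel.py .001 2
```

```text
t 18.5667 q [ -4.6  16.7  18.9 136.3 -74.   12.3  -6.3] pos [ 0.4713 -0.1095  0.1494] F [-4.2 -0.7  3.7] M [-0.05  0.98 -0.09] w 0.0153 g 51.05260670185089
rot [-0.0003  0.0001  0.0022] shift now [ 0.0002 -0.0002  0.    ] shift after rot [ 0.0002 -0.0002  0.    ]
```

Very well centred now. Next are the second quarter of this half turn and then the back-off.

Request:
jog_arm(series=[[0, 0, 0.00011, 0, 0, 0.1122, 1], [0, 0, 0.00011, 0, 0, 0.1122, 1], [0, 0, 0.00011, 0, 0, 0.1122, 1], [0, 0, 0.00011, 0, 0, 0.1122, 1], [0, 0, 0.00011, 0, 0, 0.1122, 1], [0, 0, 0.00011, 0, 0, 0.1122, 1], [0, 0, 0.00011, 0, 0, 0.1122, 1], [0, 0, 0.00011, 0, 0, 0.1122, 1], [0, 0, 0.00011, 0, 0, 0.1122, 1], [0, 0, 0.00011, 0, 0, 0.1122, 1], [0, 0, 0.00011, 0, 0, 0.1122, 1], [0, 0, 0.00011, 0, 0, 0.1122, 1], [0, 0, 0.00011, 0, 0, 0.1122, 1], [0, 0, 0.00011, 0, 0, 0.1142, 1], [0, 0, 0, 0, 0, 0, 1], [0, 0, 0, 0, 0, 0, 1]])

```text
time_s: 19.9
eef_pos: [0.4718, -0.1094, 0.1478]
orientation: [[0.015, -0.907, 0.422], [-1.0, -0.005, 0.023], [-0.019, -0.422, -0.906]]
force: [-4.8, 0.2, 3.4]
width: 0.0152
gripper_force: 51.0
```

```bash
python3 rel.py -.0005 3
```

```text
t 19.9 q [ -3.7  16.9  17.9 136.2 -74.5  12.  -95.4] pos [ 0.4718 -0.1094  0.1478] F [-4.8  0.2  3.4] M [ 0.09  1.32 -0.19] w 0.0152 g 50.99817395210266
rot [0.0004 0.0005 0.009 ] shift now [-0.0001 -0.0004 -0.0001] shift after rot [-0.0001 -0.0004 -0.0001]
```

Request:
jog_arm(series=[[0, 0, -0.00011, 0, 0, -0.1122, 1], [0, 0, -0.00011, 0, 0, -0.1122, 1], [0, 0, -0.00011, 0, 0, -0.1122, 1], [0, 0, -0.00011, 0, 0, -0.1122, 1], [0, 0, -0.00011, 0, 0, -0.1122, 1], [0, 0, -0.00011, 0, 0, -0.1122, 1], [0, 0, -0.00011, 0, 0, -0.1122, 1], [0, 0, -0.00011, 0, 0, -0.1122, 1], [0, 0, -0.00011, 0, 0, -0.1122, 1], [0, 0, -0.00011, 0, 0, -0.1122, 1], [0, 0, -0.00011, 0, 0, -0.1122, 1], [0, 0, -0.00011, 0, 0, -0.1122, 1], [0, 0, -0.00011, 0, 0, -0.1122, 1], [0, 0, -0.00011, 0, 0, -0.1122, 1], [0, 0, 0, 0, 0, 0, 1], [0, 0, 0, 0, 0, 0, 1]])

```text
time_s: 21.23
eef_pos: [0.4714, -0.1095, 0.1494]
orientation: [[0.906, 0.014, 0.422], [0.005, -1.0, 0.023], [0.422, -0.019, -0.906]]
force: [-5.0, -0.5, 4.6]
width: 0.015
gripper_force: 51.2
```

```bash
python3 rel.py .001 2
```

```text
t 21.2333 q [ -1.   16.4  14.7 136.1 -71.2  11.2  -8.5] pos [ 0.4714 -0.1095  0.1494] F [-5.  -0.5  4.6] M [-0.24  1.22  0.15] w 0.015 g 51.20437145233154
rot [-0.0004 -0.      0.0087] shift now [ 0.0001 -0.0001  0.    ] shift after rot [ 0.0001 -0.0001  0.    ]
```

Now regrasp a quarter turn back.

Request:
jog_arm(series=[[0, 0, 0, 0, 0, 0, 0.4], [0, 0, 0, 0, 0, 0, 0.4], [0, 0, 0, 0, 0, 0, 0.4], [0, 0, 0, 0, 0, 0, 0.4], [0, 0, 0, 0, 0, 0, 0.4]])

```text
time_s: 21.65
eef_pos: [0.4719, -0.1093, 0.1496]
orientation: [[0.906, 0.011, 0.423], [0.002, -1.0, 0.023], [0.423, -0.021, -0.906]]
force: [-0.2, 0.1, -1.2]
width: 0.0515
gripper_force: 0.0
```

Request:
jog_arm(series=[[0, 0, 0, 0, 0, -0.1122, 0.4], [0, 0, 0, 0, 0, -0.1122, 0.4], [0, 0, 0, 0, 0, -0.1122, 0.4], [0, 0, 0, 0, 0, -0.1122, 0.4], [0, 0, 0, 0, 0, -0.1122, 0.4], [0, 0, 0, 0, 0, -0.1122, 0.4], [0, 0, 0, 0, 0, -0.1122, 0.4], [0, 0, 0, 0, 0, -0.1122, 0.4], [0, 0, 0, 0, 0, -0.1122, 0.4], [0, 0, 0, 0, 0, -0.1122, 0.4], [0, 0, 0, 0, 0, -0.1122, 0.4], [0, 0, 0, 0, 0, -0.1122, 0.4], [0, 0, 0, 0, 0, -0.1122, 0.4], [0, 0, 0, 0, 0, -0.1122, 0.4], [0, 0, 0, 0, 0, 0, 0.4], [0, 0, 0, 0, 0, 0, 0.4]])

```text
time_s: 22.98
eef_pos: [0.4717, -0.1094, 0.1495]
orientation: [[-0.008, 0.906, 0.422], [1.0, -0.002, 0.023], [0.022, 0.422, -0.906]]
force: [-0.9, 0.2, -0.7]
width: 0.0514
gripper_force: 0.0
```

```bash
python3 rel.py .001 1
```

```text
t 22.9833 q [ -0.7  16.4  14.3 136.  -71.   11.1  80.8] pos [ 0.4717 -0.1094  0.1495] F [-0.9  0.2 -0.7] M [-0.05  0.44  0.  ] w 0.0514 g 0.0
rot [ 0.0003 -0.0005  0.0013] shift now [ 0.     -0.0003 -0.    ] shift after rot [ 0.     -0.0003 -0.    ]
```

Request:
jog_arm(series=[[0, 0, 0, 0, 0, -0.007, 0.4], [0, 0, 0, 0, 0, 0, 0.7], [0, 0, 0, 0, 0, 0, 0.8], [0, 0, 0, 0, 0, 0, 0.9], [0, 0, 0, 0, 0, 0, 1], [0, 0, 0, 0, 0, 0, 1], [0, 0, 0, 0, 0, 0, 1], [0, 0, 0, 0, 0, 0, 1]])

```text
time_s: 23.65
eef_pos: [0.4713, -0.1094, 0.1494]
orientation: [[-0.017, 0.906, 0.422], [1.0, 0.008, 0.023], [0.018, 0.422, -0.906]]
force: [-4.3, -0.3, 5.5]
width: 0.015
gripper_force: 51.1
```

Request:
jog_arm(series=[[0, 0, 0.00011, 0, 0, 0.1122, 1], [0, 0, 0.00011, 0, 0, 0.1122, 1], [0, 0, 0.00011, 0, 0, 0.1122, 1], [0, 0, 0.00011, 0, 0, 0.1122, 1], [0, 0, 0.00011, 0, 0, 0.1122, 1], [0, 0, 0.00011, 0, 0, 0.1122, 1], [0, 0, 0.00011, 0, 0, 0.1122, 1], [0, 0, 0.00011, 0, 0, 0.1122, 1], [0, 0, 0.00011, 0, 0, 0.1122, 1], [0, 0, 0.00011, 0, 0, 0.1122, 1], [0, 0, 0.00011, 0, 0, 0.1122, 1], [0, 0, 0.00011, 0, 0, 0.1122, 1], [0, 0, 0.00011, 0, 0, 0.1122, 1], [0, 0, 0.00011, 0, 0, 0.1122, 1]])

```text
time_s: 24.82
eef_pos: [0.4719, -0.1094, 0.1479]
orientation: [[0.907, 0.012, 0.422], [0.003, -1.0, 0.023], [0.422, -0.02, -0.906]]
force: [-5.1, -1.4, 4.6]
width: 0.0148
gripper_force: 51.0
```

Request:
jog_arm(series=[[0, 0, 0.00011, 0, 0, 0.1122, 1], [0, 0, 0.00011, 0, 0, 0.1122, 1], [0, 0, 0.00011, 0, 0, 0.1122, 1], [0, 0, 0.00011, 0, 0, 0.1122, 1], [0, 0, 0.00011, 0, 0, 0.1122, 1], [0, 0, 0.00011, 0, 0, 0.1122, 1], [0, 0, 0.00011, 0, 0, 0.1122, 1], [0, 0, 0.00011, 0, 0, 0.1122, 1], [0, 0, 0.00011, 0, 0, 0.1122, 1], [0, 0, 0.00011, 0, 0, 0.1122, 1], [0, 0, 0.00011, 0, 0, 0.1122, 1], [0, 0, 0.00011, 0, 0, 0.1122, 1], [0, 0, 0.00011, 0, 0, 0.1122, 1], [0, 0, 0.00011, 0, 0, 0.1122, 1], [0, 0, 0, 0, 0, 0, 1], [0, 0, 0, 0, 0, 0, 1]])

```text
time_s: 26.15
eef_pos: [0.4725, -0.1094, 0.1465]
orientation: [[0.019, -0.907, 0.422], [-1.0, -0.01, 0.023], [-0.017, -0.422, -0.906]]
force: [-4.6, 0.3, 4.5]
width: 0.0153
gripper_force: 50.8
```

```bash
python3 rel.py -.002 3; python3 -c "
from h import *
s=get_state();print('axial M',s['wrist_torque']@s['orientation'][:,2])"
```

```text
t 26.15 q [ -2.2  17.   16.1 136.1 -74.5  11.5 -95.1] pos [ 0.4725 -0.1094  0.1465] F [-4.6  0.3  4.5] M [ 0.04  1.21 -0.11] w 0.0153 g 50.79909682273865
rot [0.0004 0.0005 0.0137] shift now [-0.0001 -0.0003 -0.0001] shift after rot [-0.0001 -0.0003 -0.0001]
axial M 0.14134239903225956
```

Request:
jog_arm(series=[[0, 0, 5e-05, 0, 0, 0.05, 1], [0, 0, 5e-05, 0, 0, 0.05, 1], [0, 0, 5e-05, 0, 0, 0.05, 1], [0, 0, 0, 0, 0, 0, 1]])

```text
time_s: 26.48
eef_pos: [0.4725, -0.1093, 0.1463]
orientation: [[-0.118, -0.899, 0.422], [-0.99, 0.14, 0.023], [-0.08, -0.415, -0.906]]
force: [-4.9, 0.4, 3.1]
width: 0.0153
gripper_force: 50.9
```

```bash
python3 rel.py -.002 3; python3 -c "
from h import *
s=get_state();print('axial M',s['wrist_torque']@s['orientation'][:,2])"
```

```text
t 26.4833 q [  -2.1   17.1   16.   136.1  -74.5   11.5 -103.7] pos [ 0.4725 -0.1093  0.1463] F [-4.9  0.4  3.1] M [-0.05  1.27  0.08] w 0.0153 g 50.87839901447296
rot [ 0.0005  0.0005 -0.1373] shift now [-0.     -0.0003 -0.0003] shift after rot [ 0.     -0.0003 -0.0003]
axial M -0.06195032742079572
```

Request:
jog_arm(series=[[0, 0, 3e-05, 0, 0, 0.03, 1], [0, 0, 3e-05, 0, 0, 0.03, 1], [0, 0, 0, 0, 0, 0, 1]])

```text
time_s: 26.73
eef_pos: [0.4726, -0.1092, 0.1463]
orientation: [[-0.169, -0.891, 0.422], [-0.98, 0.197, 0.023], [-0.104, -0.409, -0.906]]
force: [-4.8, -0.7, 4.5]
width: 0.0151
gripper_force: 51.2
```

```bash
python3 rel.py -.0025 3; python3 -c "
from h import *
s=get_state();print('axial M',s['wrist_torque']@s['orientation'][:,2])"
```

```text
t 26.7333 q [  -2.1   17.1   15.9  136.1  -74.5   11.5 -107.1] pos [ 0.4726 -0.1092  0.1463] F [-4.8 -0.7  4.5] M [-0.24  1.23  0.4 ] w 0.0151 g 51.15748107433319
rot [ 0.0005  0.0005 -0.195 ] shift now [-0.     -0.0003  0.0002] shift after rot [ 0.0001 -0.0003  0.0002]
axial M -0.4293882183551123
```

Request:
jog_arm(series=[[0, 0, 3e-05, 0, 0, 0.03, 1], [0, 0, 3e-05, 0, 0, 0.03, 1], [0, 0, 0, 0, 0, 0, 1]])

```text
time_s: 26.98
eef_pos: [0.4727, -0.1092, 0.1463]
orientation: [[-0.22, -0.88, 0.422], [-0.967, 0.253, 0.023], [-0.127, -0.403, -0.906]]
force: [-6.5, -0.8, 5.9]
width: 0.0151
gripper_force: 56.1
```

```bash
python3 rel.py -.0025 3; python3 -c "
from h import *
s=get_state();print('axial M',s['wrist_torque']@s['orientation'][:,2])"
```

```text
t 26.9833 q [  -2.    17.1   15.9  136.1  -74.4   11.4 -110.4] pos [ 0.4727 -0.1092  0.1463] F [-6.5 -0.8  5.9] M [-0.65  1.17  1.02] w 0.0151 g 56.11681537237018
rot [ 0.0004  0.0005 -0.2526] shift now [ 0.0001 -0.0002  0.0002] shift after rot [ 0.0001 -0.0002  0.0002]
axial M -1.1701794422174185
```

The torque rose to 1.2 N m at the expected angle, so the collar is seated. Now I'll relax, open and withdraw along the axis.

Request:
jog_arm(series=[[0, 0, 0, 0, 0, -0.03, 1], [0, 0, 0, 0, 0, 0, 0.3], [0, 0, 0, 0, 0, 0, 0], [0, 0, 0, 0, 0, 0, 0], [0, 0, 0, 0, 0, 0, 0], [0, 0, 0, 0, 0, 0, 0], [0, 0, 0, 0, 0, 0, 0], [0, 0, -0.01, 0, 0, 0, 0], [0, 0, -0.01, 0, 0, 0, 0], [0, 0, -0.01, 0, 0, 0, 0], [0, 0, -0.01, 0, 0, 0, 0], [0, 0, -0.01, 0, 0, 0, 0], [0, 0, -0.01, 0, 0, 0, 0], [0, 0, -0.01, 0, 0, 0, 0], [0, 0, 0, 0, 0, 0, 0]])

```text
time_s: 28.23
eef_pos: [0.4437, -0.1111, 0.2112]
orientation: [[-0.199, -0.883, 0.424], [-0.973, 0.23, 0.023], [-0.118, -0.408, -0.905]]
force: [-0.6, 0.1, -0.2]
width: 0.0855
gripper_force: 0.0
```

```bash
python3 rel.py .06 3; python3 - <<'E'
from h import *
s=get_image("side")[170:280,250:390]; t=get_image("top")[150:260,200:340]
a=np.hstack([cv2.resize(i[:,:,::-1],(400,314),interpolation=cv2.INTER_CUBIC) for i in (s,t)]); cv2.imwrite("pics/b4.png",a)
E
```

```text
t 28.2333 q [ -12.6    5.    27.6  137.1  -34.9   17.1 -147.1] pos [ 0.4437 -0.1111  0.2112] F [-0.6  0.1 -0.2] M [0.   0.41 0.02] w 0.0855 g 0.0
rot [-0.0025  0.0009 -0.2286] shift now [0.     0.0009 0.0087] shift after rot [-0.0002  0.0009  0.0087]
```

View pics/b4.png

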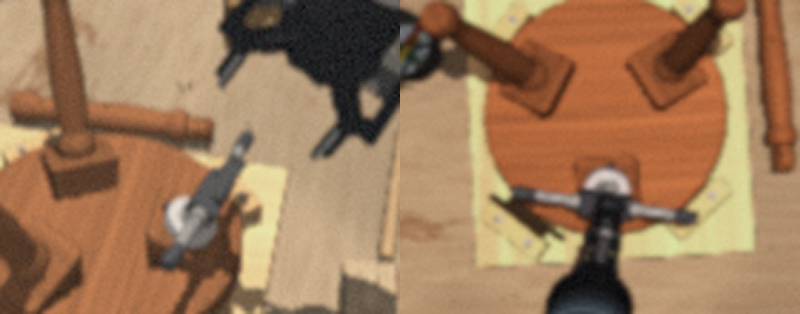

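The gripper is clear. The handles run from top crop (512,192) to (692,217) and side crop (247,130) to (168,265). I'll check the final angle from these tips.

```bash
python3 - <<'E'
from fit import *
p=np.load("p.npy").copy(); a0=p[6]; base=p[3:6]-frame(p).as_matrix()[:,2]*.0065
k=140/400
Tt=lambda u,v:np.array([200+u*k-.35,150+v*k-.35]); 
for a in (0,.1,.15,.2,.25):
    p[6]=a0-a; F=frame(p)
    print(a,[((proj("top",base+F.apply([0,s,-.029]))[0]-[200,150]+.35)/k+[400,0]).round(0).tolist() for s in(.093,-.093)],
      [((proj("side",base+F.apply([0,s,-.029]))[0]-[250,170]+.35)/k).round(0).tolist() for s in(.093,-.093)])
E
```

```text
0 [[513.0, 208.0], [699.0, 207.0]] [[184.0, 274.0], [234.0, 126.0]]
0.1 [[513.0, 200.0], [698.0, 215.0]] [[174.0, 268.0], [243.0, 131.0]]
0.15 [[514.0, 195.0], [698.0, 219.0]] [[169.0, 265.0], [247.0, 134.0]]
0.2 [[514.0, 191.0], [697.0, 223.0]] [[164.0, 261.0], [251.0, 137.0]]
0.25 [[515.0, 187.0], [696.0, 228.0]] [[159.0, 258.0], [255.0, 140.0]]
```

```bash
python3 -c "
from rig import *
print(close_job())"
```

```text
the job is handed in; nothing more can be done
None
```

I tapped the socket in the order asked (half turn on, quarter back, half on, quarter back, then on until the collar stopped on the wood), left the tap standing with the gripper clear, and handed the job in at about 28 s; no verdict came back.

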